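# Shut and latch the discharge hatch

## Robot

A 6-joint arm with a two-finger parallel gripper is mounted at the origin on the work surface. World frame = base frame: x ahead of the robot, y to its left, z up, the work surface at z = 0. Lengths are in mm, angles in rad, forces in N, time in s.
With the tool pointing down it reaches from about 300 to 775 mm from the base axis. Payload 14.6 kg.
Tool frame: the origin (TCP) lies on the centre line of the jaws, within the pads' length; the fingertips stand ahead of it and the grasp point (between the pads) is the TCP (manip.tip_reach is the z of the fingertips in the tool frame, in mm); z points along the fingers, y is the direction in which the jaws open and shut (so a half turn about z gives the same grasp; the last joint's range is limited). The gripper opens to 94 mm and grips with 3 to 60 N. Pads are 16 mm wide; open, the fingers measure 119 mm over their backs; the gripper's body (75 mm by 177 mm) begins 78 mm behind the grasp point.
Start: joints at [1.078, 0.3, 1.521, -0, 1.321, -0.067], TCP at [227.173, 500.881, 190.846] pointing down, gripper open.
Joint ranges: [-3.03, 3.03], [-0.79, 2.21], [0.23, 2.52], [-1.04, 4.18], [0, 3.07], [-2.55, 2.55]. Speed limits (rad/s): [2.22, 2.22, 2.57, 3.14, 3.14, 3.14].

## Interface

Orientations are given as [roll, pitch, yaw] about the fixed x, y, z axes, in that order (R = Rz(yaw) Ry(pitch) Rx(roll)).
In Python, from cell import manip, camera, search_frame, masks_of, tip_of gives the robot as it stands.
- The arm moves only by the tool send_rows, never from a script. Its argument "plan" is a list of rows, each an object with "travel": the shift along the tool's x, y, z in mm, a list of three; "delta_rot": the turn, a rotation vector about the tool's x, y, z in degrees, a list of three; "fingers": the gripper's target within -1 to 1 (shut at 1, half-way at 0, fully open at -1). In form: [{"travel": [dx, dy, dz], "delta_rot": [wx, wy, wz], "fingers": fingers}, ...]. A call has 1 to 20 rows; each row shifts and turns the commanded pose from where the row before left it, along the tool's axes as they then stand; what a row does not reach is not made up. A row lasts 1/8 s, in which the tool goes at most 62.5 mm and 10.7 degrees, less where a joint would pass 70% of its speed; a pose out of reach is approached as far as the arm can. A call is refused whole if a number of a shift passes 62.5 or a number of a turn 10.7, either way. A call with a gripper value outside its range is refused whole. The fingers move at their own pace and stop on an object; "grip_force" is the grip in N (left out, the last holds). Time passes only in rows, so rows that do not move let the fingers close. It gives the time, the measured TCP pose, the force and the opening at its end, in the units of the state.
- manip.read_state(): the state, without advancing time (a new reading comes with each control period).
- camera(name): name is "scene" or "top" or "wrist"; returns a dict with "color" (384x512x3 uint8, red, green, blue), "z_map" (384x512 float32, mm along the optical axis (not along the pixel's ray), 0 where there is no reading), "fov_y" (degrees; the focal length in pixels is half the picture's height over the tangent of half this angle, whatever the lens; pixels are square), "cx", "cy" (the principal point, pixels), "world_from_camera" (4x4, takes a point from camera to world coordinates); the wrist camera has in their place "tool_from_camera" (4x4, takes a point from camera to tool coordinates, whose origin is the TCP and whose axes are the flange's). Camera axes: x right, y up, looking along -z (the intrinsics and any distortion apply to the point x, -y, -z); pixel columns grow to the right and rows downward; lengths in mm; the calibration is good to about 2 mm. A picture is of the moment at which its call begins: read the wrist's pose just before it.
- manip.sign_off(): hands the job in, once; it reports no verdict.
Trained networks look in the newest picture that a camera, given by its name, has taken for a name from the list of things; names that differ only in an ending like _2 or _b are one class to them, and where a whole thing is asked for, a point or a joint stands for the part that bears it (a point fixed in the world has none). Each returns a list of dicts, best first, with "confidence" (0 to 1); they miss things now and then, are a little off and sometimes report something else, mostly with a low value. They report only what shows in the picture. A call takes as long as a camera call.
- search_frame(name, camera): "at" ([x, y, z] in mm, in the coordinates of the camera as it stood for that picture, good to about 4 mm: the middle of the surface that is visible of it).
- masks_of(name, camera): "region" (384x512 bool, what is visible of it).
- tip_of(name, camera): "at" ([x, y, z] in mm, in the coordinates of the camera as it stood for that picture, good to about 4 mm: a listed point, or the origin of a listed thing).
The state is a dict: "clock": time; "joints": joint angles; "qd": joint speeds; "effort": joint torques, N m; "eef_pos": TCP position; "eef_rot": TCP orientation; "wrist_force": force on the tool from outside, world axes, zero at the start; "moment": the same for the moment, N m; "finger_gap": finger opening in mm.
Only numpy, scipy, OpenCV 4.12 (cv2) and the standard library are available. Lean on these libraries where they do the work, as an engineer would, in place of code of your own. Each camera call takes 0.05 s, during which the arm holds its last target. There are 200 camera calls.

## Task

Slide the hatch plate of the discharge unit fully home against its end stop, then swing the cam handle anticlockwise up over its cam until it drops into the low notch behind it, so that the hatch is latched. Work gently: do not ram the plate into its stop or force the handle down on the cam or against the wall that ends the notch. Leave the jar, the tape roll and the puck where they are and let go of everything.

Things in the scene. Friction and masses are not known exactly. Their poses are not given: they have to be found in the camera images.
- unit: stainless box-shaped discharge unit standing on the table, fixed, 270 x 360 mm, flat deck 100 mm above the table. Origin on the table; x points away from its front, y to the left (seen from the robot), z up. The deck spans x -140 to +130 and y -210 to +150 mm. A hatch plate slides on it along y, and the cam handle stands at the middle of its front edge
- hatch_tab (a point): centre of the upright black tab on the hatch plate, 50 (along unit x) x 14 (along y) x 42 mm high, its top 50 mm above the deck. Axes as the unit's; at unit x = +15 mm, and at unit y = -20 mm when home. The plate is 110 (x) x 130 (y) mm, upper face 8 mm above the deck; along its right-hand (-y) edge runs a lip 26 mm above the deck, 62 mm from the tab's centre, with an ear towards the front
- hatch (a joint): travel of the hatch plate, m: 0 = home, touching its end stop; negative = open (shifted along the unit's -y), starts -0.055 to -0.090. Slides towards the unit's +y to close, with about 3 N of friction; it stays where left. Shut it before the handle is turned: the tongue of the handle must come in behind the plate's ear
- pivot (a point): point on the deck on the handle's vertical pivot axis, at unit x = -95, y = -46 mm; axes as the unit's
- knob (a point): centre of the free upper part of the black knob (upright cylinder, 24 mm diameter) at the end of the cam handle, 95 mm from the pivot axis. The knob's top is 18 mm above this point; the flat steel arm under the knob is 16 mm wide, its upper face 12 mm below this point. This point is 59 mm above the deck at the start, 66 mm on the crest of the cam, 55 mm in the notch
- handle (a joint): turn of the cam handle about its vertical axis, rad, growing anticlockwise: 0 = knob straight to the unit's +y from the pivot, 1.57 = knob straight to its -x (front). Starts -0.15 to 0.05, stays where left. A bent-down tongue, 58 mm from the axis and swings in behind the hatch plate's ear. A foot under the arm is held down on the cam by a spring of about 12 N
- cam: disc of the steel ring cam (35 mm radius) under the handle, origin at the pivot. By handle angle: level to 0.5 rad, ramp up 7 mm to 0.95, crest, sheer drop of 11 mm into a notch at 1.15, solid wall felt at 1.21; all shifted by an unmeasured -0.42 to +0.42. The climb takes about 3 to 10 N sideways at the knob, which must be free to rise and drop; at the wall force rises steeply
- jar: bystander: upright jar, 60 mm diameter, 85 mm high, on the table to the right of the unit. Origin at its underside
- tape_roll: bystander: roll, 96 mm diameter, 45 mm high, lying on the table to the left of the unit. Origin at its underside
- puck: bystander: white round test puck, 38 mm diameter, 24 mm high, on the far left corner of the unit's deck. Origin at its underside

How it is judged:
By the outcome, as a careful person would: the job done as asked, in the order asked, and still so for the second after the job is handed in, with the robot touching nothing.
It also fails if it takes over 72 s, if anything falls off the work surface, if the arm or the gripper's body presses on something with over 40 N, if the wrist force passes 120 N, or if a joint passes its speed limit or range.

## Working session

There is one attempt and no reset: what is moved stays moved. The work goes in short steps, Python scripts to look and compute and a tool call to move; the robot and the scene stay as the last step left them, time stands still between calls to the robot, and variables do not carry over. Pictures are saved under pics/ and viewed, about 8 in all and at most 12, crops included, and the job is handed in when it is done.

Besides the shell and the picture viewer there is one more tool, called after "Emit:" as name(argument=value, ...) on one line, values as JSON. send_rows: Moves the arm, as the interface text tells. Its arguments: {"type":"object","properties":{"plan":{"type":"array"},"grip_force":{"type":"number"}},"required":["plan"]}

```bash
mkdir -p pics; ls; cat > h.py <<'E'
import numpy as np, cv2
from cell import manip, camera, search_frame, masks_of, tip_of
from scipy.spatial.transform import Rotation as R
def tw(c,p,st=None):
    if 'world_from_camera' in c: T=np.array(c['world_from_camera'])
    else:
        W=np.eye(4);W[:3,:3]=R.from_euler('xyz',st['eef_rot']).as_matrix();W[:3,3]=st['eef_pos'];T=W@np.array(c['tool_from_camera'])
    return (T@np.append(p,1))[:3]
def cloud(c,st=None):
    z=c['z_map'];h,w=z.shape;f=h/2/np.tan(np.radians(c['fov_y'])/2)
    v,u=np.mgrid[:h,:w]
    P=np.stack([(u-c['cx'])/f*z,-(v-c['cy'])/f*z,-z,np.ones_like(z)],-1)
    if 'world_from_camera' in c: T=np.array(c['world_from_camera'])
    else:
        W=np.eye(4);W[:3,:3]=R.from_euler('xyz',st['eef_rot']).as_matrix();W[:3,3]=st['eef_pos'];T=W@np.array(c['tool_from_camera'])
    Q=(P@T.T)[...,:3];Q[z==0]=np.nan
    return Q
def save(c,n): cv2.imwrite('pics/'+n,c['color'][...,::-1])
E
python3 - <<'E'
from h import *
print(manip.read_state(), manip.tip_reach)
for cam in ['scene','top']:
    c=camera(cam);save(c,cam+'1.png')
    print(cam,{k:c[k] for k in c if k not in('color','z_map')})
    for n in ['unit','hatch_tab','pivot','knob','cam','jar','tape_roll','puck']:
        print(n,[(tw(c,r['at']).round(1).tolist(),round(r['confidence'],2)) for r in tip_of(n,cam)][:2])
E
```

```text
pics
{'clock': 0.0, 'joints': array([ 1.07839421e+00,  3.00484181e-01,  1.52158874e+00,  2.91496748e-05,
        1.32069528e+00, -6.66093420e-02]), 'qd': array([-0.00028876,  0.00054287,  0.00032399,  0.00025209, -0.00020007,
        0.00098445]), 'effort': array([ 8.91903583e-04, -5.31808662e+01, -3.52730048e+01,  7.08295754e-02,
        2.44613760e-02, -4.78972015e-05]), 'eef_pos': array([227.04002003, 500.6423869 , 190.27592763]), 'eef_rot': array([-3.14042160e+00, -1.06415577e-04,  2.71579259e+00]), 'wrist_force': array([-0.33003961,  0.14909612,  0.88234115]), 'moment': array([-0.00725866,  0.04277674,  0.01865352]), 'finger_gap': 93.97332727380984} 19.0
scene {'fov_y': 42.51351882027707, 'cx': 256.8408655326248, 'cy': 198.93537744682317, 'world_from_camera': array([[ 6.12212116e-01, -5.94949337e-01,  5.20799012e-01,
         1.25021973e+03],
       [ 7.90692348e-01,  4.61810786e-01, -4.01915921e-01,
        -4.28188047e+02],
       [-1.39099031e-03,  6.57849591e-01,  7.53148047e-01,
         9.61314831e+02],
       [ 0.00000000e+00,  0.00000000e+00,  0.00000000e+00,
         1.
[... 390 characters left out ...]
44580727295, 'cy': 182.8608281690133, 'world_from_camera': array([[ 2.50084744e-02,  9.98616561e-01, -4.62551623e-02,
         6.03340826e+02],
       [-9.99669444e-01,  2.52573186e-02,  4.80311488e-03,
         5.31730090e+01],
       [ 5.96475143e-03,  4.61197538e-02,  9.98918110e-01,
         9.36848236e+02],
       [ 0.00000000e+00,  0.00000000e+00,  0.00000000e+00,
         1.00000000e+00]])}
unit [([646.3, 30.8, -3.3], 0.88)]
hatch_tab [([693.6, -62.6, 129.7], 0.86)]
pivot [([570.0, -37.7, 95.8], 0.57)]
knob [([559.9, 58.6, 160.3], 0.7), ([758.1, -239.2, 0.9], 0.45)]
cam [([574.2, -37.4, 104.0], 0.64)]
jar [([756.6, -239.6, 2.2], 0.73)]
tape_roll []
puck [([715.7, 152.3, 101.4], 0.74)]
```

```bash
python3 - <<'E'
from h import *
from scipy.optimize import minimize
c=camera('top');Q=cloud(c);c2=camera('scene');Q2=cloud(c2)
P=Q.reshape(-1,3)
d=P[(abs(P[:,2]-100)<5)&(P[:,0]>350)&(P[:,0]<900)&(abs(P[:,1]-30)<300)]
m=((abs(Q[...,2]-100)<6)&(Q[...,0]>400)&(Q[...,0]<900)).astype(np.uint8)
m=cv2.morphologyEx(m,cv2.MORPH_OPEN,np.ones((3,3)))
n,l,s,_=cv2.connectedComponentsWithStats(m);k=1+s[1:,4].argmax()
q=Q[l==k]
r=cv2.minAreaRect(q[:,:2].astype(np.float32));print(r,np.median(q[:,2]))
big=np.hstack([cv2.resize(c['color'][60:320,110:410],(400,347)),cv2.resize(c2['color'][60:360,100:446],(400,347))])
cv2.imwrite('pics/a.png',big[...,::-1])
E
```

```text
((657.2765502929688, 2.733428955078125), (270.3885498046875, 360.61260986328125), 16.717187881469727) 100.35001495784275
```

View pics/a.png

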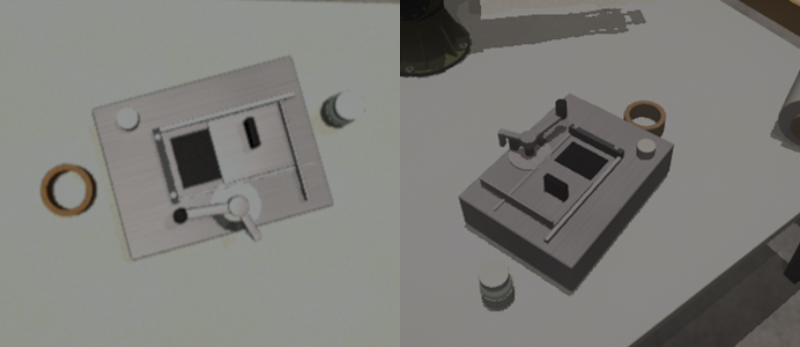

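The picture (view 1) shows, in the left half, the unit with the tab at about (252,132), the knob at (180,215) and the puck at (127,118). The jar is to the right and the tape roll to the left. The deck rectangle fits 270x360, yaw 16.7°, with the unit origin at about (653.4, 32.9). The networks agree with this: handle about -0.1, hatch about -84 mm. I'll go above the tab.

Emit:
send_rows(plan=[{"travel":[0,0,-17.5],"delta_rot":[0,0,-10.3],"fingers":-0.5},{"travel":[0,0,-17.5],"delta_rot":[0,0,-10.3],"fingers":0},{"travel":[0,0,-17.5],"delta_rot":[0,0,-10.3],"fingers":0},{"travel":[0,0,-17.5],"delta_rot":[0,0,-10.2],"fingers":0},{"travel":[-20.7,-48.2,0],"delta_rot":[0,0,0],"fingers":0},{"travel":[-20.7,-48.2,0],"delta_rot":[0,0,0],"fingers":0},{"travel":[-20.7,-48.2,0],"delta_rot":[0,0,0],"fingers":0},{"travel":[-20.7,-48.2,0],"delta_rot":[0,0,0],"fingers":0},{"travel":[-20.7,-48.2,0],"delta_rot":[0,0,0],"fingers":0},{"travel":[-20.7,-48.2,0],"delta_rot":[0,0,0],"fingers":0},{"travel":[-20.7,-48.2,0],"delta_rot":[0,0,0],"fingers":0},{"travel":[-20.7,-48.2,0],"delta_rot":[0,0,0],"fingers":0},{"travel":[-20.7,-48.2,0],"delta_rot":[0,0,0],"fingers":0},{"travel":[-20.7,-48.2,0],"delta_rot":[0,0,0],"fingers":0},{"travel":[-20.7,-48.2,0],"delta_rot":[0,0,0],"fingers":0},{"travel":[-20.7,-48.2,0],"delta_rot":[0,0,0],"fingers":0},{"travel":[-20.7,-48.2,0],"delta_rot":[0,0,0],"fingers":0},{"travel":[-20.7,-48.2,0],"delta_rot":[0,0,0],"fingers":0},{"travel":[0,0,0],"delta_rot":[0,0,0],"fingers":0},{"travel":[0,0,0],"delta_rot":[0,0,0],"fingers":0}])

```text
clock: 3.5
eef_pos: [698.5, -61.8, 260.6]
eef_rot: [3.141, -0.0, -2.85]
wrist_force: [-0.7, 0.2, 1.2]
finger_gap: 47.2
```

```bash
cat >> h.py <<'E'
O=np.array([653.4,32.9]);YAW=np.radians(16.7)
def U(p):
    d=np.array(p[:2])-O;c,s=np.cos(YAW),np.sin(YAW)
    return np.array([c*d[0]+s*d[1],-s*d[0]+c*d[1],p[2]-100]).round(1)
E
python3 - <<'E'
from h import *
st=manip.read_state();print(st['clock'],st['eef_pos'],np.degrees(st['eef_rot']),st['finger_gap'],st['wrist_force'],'tcpU',U(st['eef_pos']))
c=camera('wrist');save(c,'w1.png');Q=cloud(c,st)
for n in ['hatch_tab','pivot','knob','unit']:
    print(n,[(U(tw(c,r['at'],st)),round(r['confidence'],2)) for r in tip_of(n,'wrist')][:2])
P=Q[np.isfinite(Q[...,0])];u=np.array([U(p) for p in P[::2]])
for nm,cx,cy,lo,hi in [('tab',15,-100,45,56),('lip',15,-166,20,32)]:
    k=(abs(u[:,0]-cx)<45)&(abs(u[:,1]-cy)<40)&(u[:,2]>lo)&(u[:,2]<hi);print(nm,k.sum(),np.percentile(u[k],[2,50,98],axis=0) if k.any() else '')
E
```

```text
3.5 [698.49740128 -61.80757465 260.58356891] [ 1.79979292e+02 -2.17064572e-02 -1.63296958e+02] 47.225004057583384 [-0.7102851   0.21342959  1.17602254] tcpU [  16.  -103.7  160.6]
hatch_tab [(array([ 13.6, -99.1,  29.6]), 0.59)]
pivot [(array([-96.1, -48.5,  -1.1]), 0.67)]
knob [(array([-85.6,  54. ,  57.6]), 0.69)]
unit [(array([ -4.5,  -2.1, -99.6]), 0.93)]
tab 418 [[  -9.3   -108.4     45.6  ]
 [  13.75  -101.5     48.4  ]
 [  37.6    -94.7     50.266]]
lip 251 [[ -28.8 -166.1   20.6]
 [  10.5 -163.3   24.6]
 [  51.8 -161.2   26.2]]
```

View pics/w1.png

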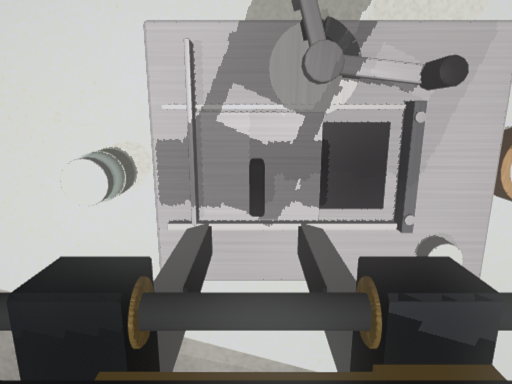

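View 2 (wrist) shows the tab at (257,187), in line with the open fingers, with the lip clear at x≈190. The knob is at (445,72). The tab measures unit (14, -101.5), top 50. I'll descend and grip lightly.

Emit:
send_rows(plan=[{"travel":[1.5,2.2,23],"delta_rot":[0,0,0],"fingers":0},{"travel":[0,0,23],"delta_rot":[0,0,0],"fingers":0},{"travel":[0,0,23],"delta_rot":[0,0,0],"fingers":0},{"travel":[0,0,23],"delta_rot":[0,0,0],"fingers":0},{"travel":[0,0,14],"delta_rot":[0,0,0],"fingers":0},{"travel":[0,0,7],"delta_rot":[0,0,0],"fingers":0},{"travel":[0,0,0],"delta_rot":[0,0,0],"fingers":0.6},{"travel":[0,0,0],"delta_rot":[0,0,0],"fingers":0.85},{"travel":[0,0,0],"delta_rot":[0,0,0],"fingers":1},{"travel":[0,0,0],"delta_rot":[0,0,0],"fingers":1},{"travel":[0,0,0],"delta_rot":[0,0,0],"fingers":1}], grip_force=10)

```text
clock: 5.12
eef_pos: [696.6, -60.5, 147.9]
eef_rot: [-3.142, 0.0, -2.85]
wrist_force: [-0.8, 0.5, -0.8]
finger_gap: 1.5
```

```bash
python3 - <<'E'
from h import *
st=manip.read_state();print(st['eef_pos'],st['finger_gap'],st['wrist_force'],'tcpU',U(st['eef_pos']))
c=camera('wrist');c2=camera('scene')
cv2.imwrite('pics/b.png',np.hstack([cv2.resize(c['color'],(400,300)),cv2.resize(c2['color'][120:300,160:400],(400,300))])[...,::-1])
E
```

```text
[696.64751405 -60.46099358 147.9486768 ] 1.5194987852713635 [-0.78921813  0.50292021 -0.83425703] tcpU [  14.6 -101.9   47.9]
```

View pics/b.png

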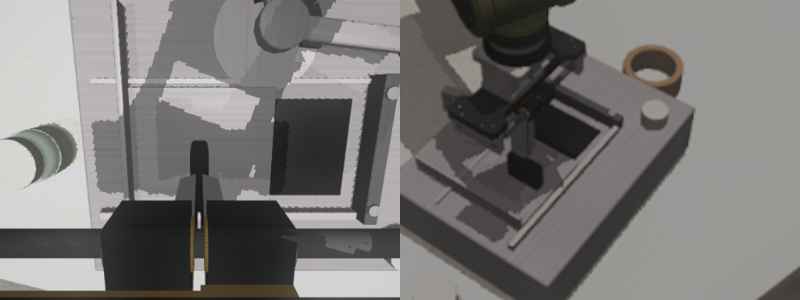

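```bash
python3 - <<'E'
from h import *
st=manip.read_state()
c=camera('wrist');Q=cloud(c,st)
print(c['tool_from_camera'].round(2))
for v in range(160,260,6):
    print(v,[U(Q[v,u]).tolist() for u in (246,256,264)])
for r in tip_of('hatch_tab','wrist'): print(U(tw(c,r['at'],st)),r['confidence'])
c=camera('scene');Q=cloud(c)
for r in tip_of('hatch_tab','scene'): print(U(tw(c,r['at'])),r['confidence'])
for r in masks_of('hatch_tab','scene')[:1]:
    u=np.array([U(p) for p in Q[r['region']]]);print(np.percentile(u,[5,50,95],axis=0),r['confidence'])
E
```

```text
[[ 0.0000e+00  9.7000e-01  2.3000e-01  6.6650e+01]
 [ 1.0000e+00 -0.0000e+00 -0.0000e+00  1.4000e-01]
 [-0.0000e+00  2.3000e-01 -9.7000e-01 -1.9257e+02]
 [ 0.0000e+00  0.0000e+00  0.0000e+00  1.0000e+00]]
160 [[-23.1, -107.4, 6.6], [-23.2, -100.6, 7.2], [-23.2, -95.2, 7.3]]
166 [[-19.0, -107.4, 6.7], [-19.0, -100.6, 6.7], [-18.9, -95.1, 5.8]]
172 [[-14.9, -107.4, 6.8], [-14.9, -100.6, 6.9], [-15.1, -95.1, 8.4]]
178 [[-10.7, -107.4, 6.8], [-10.8, -100.6, 7.3], [-10.7, -95.1, 6.7]]
184 [[-9.8, -107.0, 23.4], [-10.5, -100.7, 27.3], [-9.6, -95.5, 22.5]]
190 [[-10.0, -106.6, 42.8], [-10.3, -100.7, 44.6], [-9.7, -96.0, 41.5]]
196 [[-7.6, -106.5, 48.0], [-7.7, -100.8, 48.6], [-7.7, -96.2, 48.4]]
202 [[-4.2, -106.5, 48.6], [-4.0, -100.7, 48.1], [-4.2, -96.2, 48.8]]
208 [[-0.5, -106.5, 48.2], [-0.4, -100.7, 47.9], [-0.7, -96.1, 48.9]]
214 [[3.0, -106.5, 48.5], [2.9, -100.7, 48.7], [2.8, -96.1, 49.1]]
220 [[7.1, -106.6, 47.1], [6.5, -100.7, 49.0], [6.2, -96.1, 49.8]]
226 [[4.4, -106.1, 66.7], [6.0, -100.8, 61.8], [4.5, -96.6, 66.2]]
232 [[4.3, -105.9, 76.6], [5.8, -100.8, 72.3], [4.3, -96.9, 76.6]]
238 [[4.9, -105.7, 83.8], [5.9, -100.9, 80.9], [4.5, -97.1, 84.6]]
244 [[3.9, -105.4, 94.2], [5.6, -100.9, 89.8], [3.9, -97.3, 94.2]]
250 [[4.2, -105.3, 100.6], [6.1, -101.0, 95.8], [4.8, -97.5, 99.2]]
256 [[-19.7, -103.7, 163.8], [5.3, -101.0, 104.6], [-19.9, -99.4, 164.3]]
[  14.9 -104.7   27.7] 0.97
[  10.3 -105.2   28.2] 0.87
[[nan nan nan]
 [nan nan nan]
 [nan nan nan]] 0.78
```

```bash
python3 - <<'E'
from h import *
st=manip.read_state()
c=camera('wrist')
im=cv2.resize(c['color'][160:340,190:325],(450,600),interpolation=cv2.INTER_CUBIC)
cv2.imwrite('pics/c.png',cv2.convertScaleAbs(im[...,::-1],alpha=2))
Q=cloud(c,st)
for v in (228,240,252,264): print(v,[(u,U(Q[v,u]).tolist()) for u in (225,232,238,243,248,252,256,260,264,270,276,282)])
E
```

```text
228 [(225, [25.4, -122.6, 6.4]), (232, [25.5, -117.6, 6.1]), (238, [4.4, -110.2, 69.7]), (243, [4.4, -107.6, 70.0]), (248, [4.7, -105.0, 69.1]), (252, [5.9, -102.9, 65.4]), (256, [5.8, -100.8, 65.6]), (260, [4.5, -98.7, 69.5]), (264, [4.5, -96.7, 69.6]), (270, [4.1, -93.6, 70.7]), (276, [4.3, -90.5, 70.0]), (282, [25.0, -82.1, 7.6])]
240 [(225, [34.4, -122.7, 6.5]), (232, [4.1, -112.1, 88.6]), (238, [4.9, -109.4, 86.3]), (243, [4.4, -107.0, 87.6]), (248, [4.2, -104.7, 88.2]), (252, [6.0, -102.8, 83.4]), (256, [5.9, -100.9, 83.6]), (260, [4.2, -99.0, 88.2]), (264, [4.2, -97.2, 88.1]), (270, [4.2, -94.4, 88.3]), (276, [4.4, -91.5, 87.7]), (282, [34.1, -81.9, 7.4])]
252 [(225, [43.2, -122.8, 7.5]), (232, [4.5, -111.3, 102.0]), (238, [4.3, -108.7, 102.6]), (243, [4.0, -106.5, 103.2]), (248, [4.3, -104.4, 102.6]), (252, [5.7, -102.7, 99.1]), (256, [6.0, -101.0, 98.4]), (260, [4.3, -99.3, 102.7]), (264, [4.5, -97.6, 102.1]), (270, [4.1, -95.0, 103.0]), (276, [4.8, -92.4, 101.3]), (282, [4.0, -89.9, 103.2])]
264 [(225, [-19.6, -108.3, 168.1]), (232, [-19.5, -106.8, 167.9]), (238, [-19.6, -105.4, 168.1]), (243, [-19.9, -104.2, 168.8]), (248, [3.9, -104.2, 115.7]), (252, [5.7, -102.6, 111.8]), (256, [5.9, -101.0, 111.4]), (260, [4.2, -99.5, 115.1]), (264, [-19.8, -99.5, 168.6]), (270, [-19.5, -98.2, 167.9]), (276, [-19.7, -96.8, 168.3]), (282, [-19.5, -95.4, 167.7])]
```

View pics/c.png

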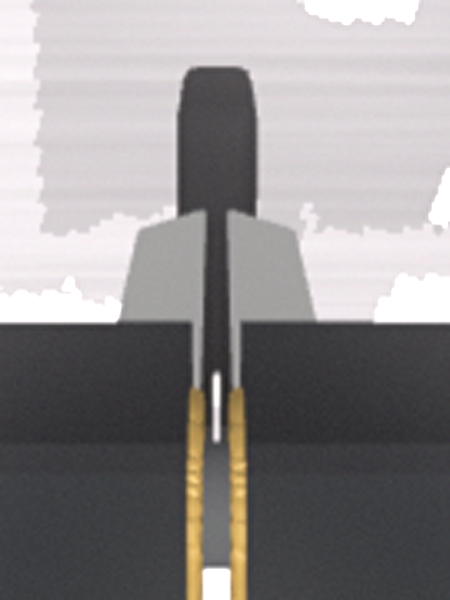

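```bash
python3 - <<'E'
from h import *
import cell; print(manip.tip_reach, [a for a in dir(manip) if a[0]!='_'])
for n in ('scene','top'):
    c=camera(n);Q=cloud(c);u=np.apply_along_axis(U,2,Q)
    k=(abs(u[...,0]-14)<32)&(abs(u[...,1]+102)<22)&(u[...,2]>12)
    p=u[k]
    for z in range(10,180,10):
        s=p[(p[:,2]>=z)&(p[:,2]<z+10)]
        if len(s): print(n,z,len(s),s.min(0)[:2],s.max(0)[:2])
E
```

```text
19.0 ['Unreachable', 'read_state', 'sign_off', 'tip_reach']
scene 10 44 [ -16.3 -122.1] [ 45.3 -82.1]
scene 20 64 [ -10.9 -112.3] [  38.6 -100. ]
scene 30 56 [  -9.5 -111.4] [  39.5 -100.1]
scene 40 89 [ -10.3 -112.3] [ 39.3 -97.7]
scene 50 62 [  -9.1 -111.2] [ 38.9 -97.8]
scene 60 9 [  20.9 -109.8] [ 22.2 -95. ]
scene 70 36 [   3.2 -116.7] [ 22.8 -91.3]
scene 80 47 [   3.2 -116.3] [ 23.2 -90.4]
scene 90 47 [   3.6 -116.2] [ 23.7 -91.9]
scene 100 47 [   3.9 -116.4] [ 23.7 -93.7]
scene 110 41 [   6.7 -117.9] [ 24.  -92.4]
scene 120 30 [   4.2 -117.4] [ 23.8 -94.6]
scene 130 19 [   3.8 -116.7] [  23.6 -105.4]
scene 140 1 [   7.4 -115.5] [   7.4 -115.5]
scene 150 1 [  17.2 -123.4] [  17.2 -123.4]
scene 160 16 [  44.1 -122. ] [ 45.7 -80.3]
scene 170 23 [  31.6 -122.1] [ 45.9 -83.2]
top 10 1 [  -9.9 -103.1] [  -9.9 -103.1]
top 20 2 [ -9.9 -98.4] [ -9.4 -96.3]
top 40 1 [ -8.6 -95.7] [ -8.6 -95.7]
top 160 1 [ -17.4 -103.7] [ -17.4 -103.7]
```

The fingers closed above the tab. Two cameras put the fingertips about 64 mm above the deck, while the reported TCP says 29. So the real tips sit about 35 mm higher than the state and `tip_reach` imply. I'll use the measured offset (tip z ≈ eef z + 15): open, lower another 35 mm and grip.

Emit:
send_rows(plan=[{"travel":[0,0,0],"delta_rot":[0,0,0],"fingers":0},{"travel":[0,0,0],"delta_rot":[0,0,0],"fingers":0},{"travel":[0,0,0],"delta_rot":[0,0,0],"fingers":0},{"travel":[0,0,0],"delta_rot":[0,0,0],"fingers":0},{"travel":[0,0,10],"delta_rot":[0,0,0],"fingers":0},{"travel":[0,0,10],"delta_rot":[0,0,0],"fingers":0},{"travel":[0,0,10],"delta_rot":[0,0,0],"fingers":0},{"travel":[0,0,5],"delta_rot":[0,0,0],"fingers":0},{"travel":[0,0,0],"delta_rot":[0,0,0],"fingers":0.4},{"travel":[0,0,0],"delta_rot":[0,0,0],"fingers":0.7},{"travel":[0,0,0],"delta_rot":[0,0,0],"fingers":1},{"travel":[0,0,0],"delta_rot":[0,0,0],"fingers":1},{"travel":[0,0,0],"delta_rot":[0,0,0],"fingers":1}], grip_force=12)

```text
clock: 7.25
eef_pos: [696.7, -60.4, 113.1]
eef_rot: [-3.141, 0.0, -2.85]
wrist_force: [-0.5, 0.8, 0.9]
finger_gap: 13.6
```

Gap 13.6, so the tab is held. Sliding towards home.

Emit:
send_rows(plan=[{"travel":[0,2,0],"delta_rot":[0,0,0],"fingers":1},{"travel":[0,5,0],"delta_rot":[0,0,0],"fingers":1},{"travel":[0,5,0],"delta_rot":[0,0,0],"fingers":1},{"travel":[0,5,0],"delta_rot":[0,0,0],"fingers":1},{"travel":[0,5,0],"delta_rot":[0,0,0],"fingers":1},{"travel":[0,5,0],"delta_rot":[0,0,0],"fingers":1},{"travel":[0,5,0],"delta_rot":[0,0,0],"fingers":1},{"travel":[0,5,0],"delta_rot":[0,0,0],"fingers":1},{"travel":[0,5,0],"delta_rot":[0,0,0],"fingers":1},{"travel":[0,5,0],"delta_rot":[0,0,0],"fingers":1},{"travel":[0,5,0],"delta_rot":[0,0,0],"fingers":1},{"travel":[0,5,0],"delta_rot":[0,0,0],"fingers":1},{"travel":[0,5,0],"delta_rot":[0,0,0],"fingers":1},{"travel":[0,5,0],"delta_rot":[0,0,0],"fingers":1},{"travel":[0,5,0],"delta_rot":[0,0,0],"fingers":1},{"travel":[0,3,0],"delta_rot":[0,0,0],"fingers":1}])

```text
clock: 9.25
eef_pos: [675.1, 11.8, 113.1]
eef_rot: [-3.141, 0.0, -2.85]
wrist_force: [0.9, -2.5, 5.5]
finger_gap: 13.9
```

```bash
python3 - <<'E'
from h import *
st=manip.read_state();print(U(st['eef_pos']),st['wrist_force'],st['finger_gap'])
c=camera('wrist');Q=cloud(c,st);u=np.apply_along_axis(U,2,Q)
k=(abs(u[...,0]+2)<6)&(abs(u[...,1]+26)<25)&(u[...,2]>44)&(u[...,2]<52);print('tab',np.percentile(u[k],[2,50,98],axis=0))
# stop bar / plate left edge along unit y at several x
for x in (-25,-18,5):
    for n in range(25,80,3):
        k=(abs(u[...,0]-x)<4)&(abs(u[...,1]-n)<1.5)
        print((n,np.nanmedian(u[k][:,2]).round(0) if k.any() else None),end=' ')
    print()
E
```

```text
[ 14.7 -26.4  13.1] [ 0.93805685 -2.46104202  5.48439257] 13.898124735921387
tab [[ -7.8   -32.718  45.9  ]
 [ -2.2   -26.4    48.6  ]
 [  3.7   -19.7    49.9  ]]
(25, np.float64(7.0)) (28, np.float64(7.0)) (31, np.float64(7.0)) (34, np.float64(7.0)) (37, np.float64(7.0)) (40, np.float64(-1.0)) (43, np.float64(-1.0)) (46, np.float64(14.0)) (49, np.float64(21.0)) (52, np.float64(21.0)) (55, np.float64(21.0)) (58, np.float64(20.0)) (61, None) (64, None) (67, np.float64(-1.0)) (70, np.float64(-1.0)) (73, np.float64(-1.0)) (76, np.float64(-1.0)) (79, np.float64(-1.0)) 
(25, np.float64(138.0)) (28, np.float64(72.0)) (31, np.float64(7.0)) (34, np.float64(7.0)) (37, np.float64(7.0)) (40, np.float64(-1.0)) (43, np.float64(-1.0)) (46, np.float64(13.0)) (49, np.float64(21.0)) (52, np.float64(21.0)) (55, np.float64(21.0)) (58, np.float64(20.0)) (61, None) (64, None) (67, np.float64(-1.0)) (70, np.float64(-1.0)) (73, np.float64(-1.0)) (76, np.float64(-1.0)) (79, np.float64(-1.0)) 
(25, np.float64(7.0)) (28, np.float64(7.0)) (31, np.float64(7.0)) (34, np.float64(7.0)) (37, np.float64(7.0)) (40, np.float64(-0.0)) (43, np.float64(-1.0)) (46, np.float64(13.0)) (49, np.float64(21.0)) (52, np.float64(21.0)) (55, np.float64(21.0)) (58, np.float64(20.0)) (61, None) (64, None) (67, np.float64(-1.0)) (70, np.float64(-1.0)) (73, np.float64(-1.0)) (76, np.float64(-1.0)) (79, np.float64(-1.0))
```

Emit:
send_rows(plan=[{"travel":[0,1,0],"delta_rot":[0,0,0],"fingers":1},{"travel":[0,1,0],"delta_rot":[0,0,0],"fingers":1},{"travel":[0,1,0],"delta_rot":[0,0,0],"fingers":1},{"travel":[0,1,0],"delta_rot":[0,0,0],"fingers":1},{"travel":[0,0.5,0],"delta_rot":[0,0,0],"fingers":1},{"travel":[0,0.5,0],"delta_rot":[0,0,0],"fingers":1}])

```text
clock: 10.05
eef_pos: [673.7, 16.4, 113.1]
eef_rot: [-3.141, 0.0, -2.85]
wrist_force: [0.8, -2.8, 5.3]
finger_gap: 13.5
```

Emit:
send_rows(plan=[{"travel":[0,0.5,0],"delta_rot":[0,0,0],"fingers":1},{"travel":[0,0.3,0],"delta_rot":[0,0,0],"fingers":1}])

```text
clock: 10.3
eef_pos: [673.4, 17.1, 113.1]
eef_rot: [-3.141, 0.0, -2.85]
wrist_force: [1.5, -2.5, 4.7]
finger_gap: 14.0
```

```bash
python3 -c "
from h import *
st=manip.read_state();print(U(st['eef_pos']),U(st['wrist_force']+[*O,100]),st['finger_gap'])"
```

```text
[ 14.7 -20.9  13.1] [ 0.7 -2.8  4.7] 14.036582603937804
```

Friction is still only about 3 N. I'll continue in 0.5 mm steps until the force rises.

Emit:
send_rows(plan=[{"travel":[0,0.4,0],"delta_rot":[0,0,0],"fingers":1},{"travel":[0,0.4,0],"delta_rot":[0,0,0],"fingers":1}])

```text
clock: 10.55
eef_pos: [673.2, 17.9, 113.1]
eef_rot: [-3.141, 0.0, -2.85]
wrist_force: [2.0, -5.1, 5.5]
finger_gap: 13.8
```

Emit:
send_rows(plan=[{"travel":[0,0.4,0],"delta_rot":[0,0,0],"fingers":1},{"travel":[0,0.3,0],"delta_rot":[0,0,0],"fingers":1}])

```text
clock: 10.8
eef_pos: [673.2, 17.9, 113.1]
eef_rot: [-3.14, 0.001, -2.85]
wrist_force: [2.7, -8.4, 4.1]
finger_gap: 13.7
```

Emit:
send_rows(plan=[{"travel":[0,0.4,0],"delta_rot":[0,0,0],"fingers":1}])

```text
clock: 10.92
eef_pos: [673.2, 17.9, 113.1]
eef_rot: [-3.14, 0.001, -2.85]
wrist_force: [4.0, -10.4, 3.8]
finger_gap: 13.8
```

The plate is stationary at the stop (unit y ≈ -20), with force up to about 11 N. I'll relax the push, release, rise, and go over the knob with the jaws tangential.

Emit:
send_rows(plan=[{"travel":[0,-0.9,0],"delta_rot":[0,0,0],"fingers":1},{"travel":[0,0,0],"delta_rot":[0,0,0],"fingers":0.6},{"travel":[0,0,0],"delta_rot":[0,0,0],"fingers":0.3},{"travel":[0,0,0],"delta_rot":[0,0,0],"fingers":0.1},{"travel":[0,0,-15],"delta_rot":[0,0,0],"fingers":0.1},{"travel":[0,0,-24],"delta_rot":[0,0,0],"fingers":0.1},{"travel":[0,0,-24],"delta_rot":[0,0,0],"fingers":0.1},{"travel":[0,0,-24],"delta_rot":[0,0,0],"fingers":0.1},{"travel":[33,23,0],"delta_rot":[0,0,0],"fingers":0.1},{"travel":[34,23,0],"delta_rot":[0,0,0],"fingers":0.1},{"travel":[34,23,0],"delta_rot":[0,0,0],"fingers":0.1},{"travel":[0,0,0],"delta_rot":[0,0,10.6],"fingers":0.1},{"travel":[0,0,0],"delta_rot":[0,0,10.6],"fingers":0.1},{"travel":[0,0,0],"delta_rot":[0,0,10.6],"fingers":0.1},{"travel":[0,0,0],"delta_rot":[0,0,10.6],"fingers":0.1},{"travel":[0,0,0],"delta_rot":[0,0,10.6],"fingers":0.1},{"travel":[0,0,0],"delta_rot":[0,0,10.6],"fingers":0.1},{"travel":[0,0,0],"delta_rot":[0,0,10.6],"fingers":0.1},{"travel":[0,0,0],"delta_rot":[0,0,10.6],"fingers":0.1},{"travel":[0,0,0],"delta_rot":[0,0,10.6],"fingers":0.1}])

```text
clock: 13.42
eef_pos: [556.7, 55.0, 201.0]
eef_rot: [3.14, 0.0, 1.762]
wrist_force: [0.1, -0.6, -0.4]
finger_gap: 42.3
```

```bash
python3 - <<'E'
from h import *
st=manip.read_state();print(U(st['eef_pos']),np.degrees(st['eef_rot']),st['wrist_force'],st['finger_gap'])
def top(Q,u,cx,cy,r,lo,hi):
    k=(np.hypot(u[...,0]-cx,u[...,1]-cy)<r)&(u[...,2]>lo)&(u[...,2]<hi)
    return (k.sum(),np.percentile(u[k],[3,50,97],axis=0).tolist()) if k.any() else None
for n in ('wrist','top','scene'):
    c=camera(n);Q=cloud(c,st);u=np.apply_along_axis(U,2,Q)
    if n=='wrist': save(c,'w2.png')
    print(n,'knob',top(Q,u,-86,50,25,70,82),'tab',top(Q,u,15,-20,30,44,53))
    print([(U(tw(c,r['at'],st)),round(r['confidence'],2)) for r in tip_of('knob',n)][:2],[(U(tw(c,r['at'],st)),round(r['confidence'],2)) for r in tip_of('pivot',n)][:1])
E
```

```text
[-86.3  48.9 101. ] [1.79935270e+02 5.31273059e-03 1.00953135e+02] [ 0.05963592 -0.59901777 -0.41200515] 42.25610525488847
wrist knob (np.int64(963), [[-94.814, 39.3, 72.286], [-84.8, 49.7, 75.5], [-74.8, 59.4, 76.9]]) tab None
[(array([-83.6,  50.4,  53.4]), 0.61), (array([-94.4, -46.9,   1.6]), 0.25)] [(array([-90.8, -46.7,  -0.7]), 0.57)]
top knob None tab (np.int64(145), [[-8.44, -26.368, 47.132000000000005], [14.3, -19.6, 49.7], [37.568000000000005, -13.232, 52.236]])
[] [(array([-103.8,  -41. ,   -1.1]), 0.88)]
scene knob (np.int64(75), [[-94.712, 34.866, 70.58800000000001], [-84.0, 44.7, 77.1], [-75.244, 55.534, 80.234]]) tab (np.int64(121), [[-9.56, -29.82, 45.18], [16.1, -23.8, 49.5], [37.6, -15.16, 52.18]])
[(array([-85.3,  48.8,  62.4]), 0.73), (array([-98.5, -48.2,  -0.3]), 0.29)] []
```

View pics/w2.png

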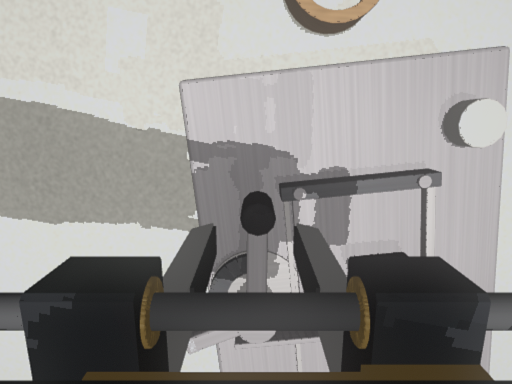

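View 5 (wrist) shows the knob at (257,213), midway between the fingers. It measures unit (-84.8, 49.5), so the handle is at about -0.106. The tab reads -20 (home). Descending around the knob.

Emit:
send_rows(plan=[{"travel":[0.6,1.5,10],"delta_rot":[0,0,0],"fingers":0.1},{"travel":[0,0,15],"delta_rot":[0,0,0],"fingers":0.1},{"travel":[0,0,15],"delta_rot":[0,0,0],"fingers":0.1},{"travel":[0,0,12],"delta_rot":[0,0,0],"fingers":0.1},{"travel":[0,0,8],"delta_rot":[0,0,0],"fingers":0.2},{"travel":[0,0,0],"delta_rot":[0,0,0],"fingers":0.34},{"travel":[0,0,0],"delta_rot":[0,0,0],"fingers":0.34}])

```text
clock: 14.75
eef_pos: [558.1, 55.8, 140.3]
eef_rot: [3.141, 0.0, 1.768]
wrist_force: [-0.1, 0.2, 0.2]
finger_gap: 31.2
```

```bash
cat > k.py <<'E'
from h import *
PV=np.array([-95,-46])
st=manip.read_state();e=U(st['eef_pos']);F=U(st['wrist_force']+[*O,100])
d=e[:2]-PV;yaw=st['eef_rot'][2]
t=np.arctan2(-d[0],d[1]);tg=np.array([-np.cos(t),-np.sin(t)]);rd=np.array([-np.sin(t),np.cos(t)])
print('clk %.2f tcpang %.3f r %.1f yawerr %.1fdeg z %.1f gap %.1f Ft %.1f Fr %.1f Fz %.1f'%(st['clock'],t,np.hypot(*d),(np.degrees(yaw)-106.7-np.degrees(t)+180)%360-180,e[2],st['finger_gap'],F[:2]@tg,F[:2]@rd,F[2]))
c=camera('wrist');Q=cloud(c,st);u=np.apply_along_axis(U,2,Q)
q=u[...,:2]-PV;ang=np.arctan2(-q[...,0],q[...,1]);r=np.hypot(q[...,0],q[...,1])
k=(abs((ang-t))*95<17)&(r>86)&(r<112)&(u[...,2]>64)&(u[...,2]<92)
p=u[k]
if len(p)>20:
    z=np.percentile(p[:,2],90);s=p[p[:,2]>z-4][:,:2];m=(s.min(0)+s.max(0))/2-PV
    print('knobtop z %.1f n %d ang %.3f r %.1f'%(np.median(p[p[:,2]>z-4][:,2]),len(s),np.arctan2(-m[0],m[1]),np.hypot(*m)))
import sys
if len(sys.argv)>1: save(c,sys.argv[1])
E
python3 k.py
```

```text
clk 14.75 tcpang -0.108 r 95.9 yawerr 0.8deg z 40.3 gap 31.2 Ft 0.0 Fr 0.2 Fz 0.2
knobtop z 85.6 n 366 ang -0.117 r 97.2
```

Emit:
send_rows(plan=[{"travel":[-0.1,-5,0],"delta_rot":[0,0,-3],"fingers":0.34},{"travel":[-0.1,-5,0],"delta_rot":[0,0,-3],"fingers":0.34},{"travel":[-0.1,-5,0],"delta_rot":[0,0,-3],"fingers":0.34}])

```text
clock: 15.18
eef_pos: [543.8, 51.9, 140.3]
eef_rot: [3.14, 0.0, 1.927]
wrist_force: [2.4, 0.5, -3.1]
finger_gap: 31.2
```

```bash
sed -i 's/^k=.*/k=(abs(ang-t+0.04)*95<9)\&(r>84)\&(r<112)\&(u[...,2]>64)\&(u[...,2]<90)/; s/np.percentile(p\[:,2\],90)/np.median(p[:,2])/' k.py; python3 k.py
```

```text
clk 15.18 tcpang 0.047 r 95.7 yawerr 1.0deg z 40.3 gap 31.2 Ft -2.5 Fr -0.4 Fz -3.1
knobtop z 75.5 n 1485 ang 0.009 r 95.7
```

Emit:
send_rows(plan=[{"travel":[-0.1,-3.3,0],"delta_rot":[0,0,-2],"fingers":0.34},{"travel":[-0.1,-3.3,0],"delta_rot":[0,0,-2],"fingers":0.34},{"travel":[-0.1,-3.3,0],"delta_rot":[0,0,-2],"fingers":0.34},{"travel":[-0.1,-3.3,0],"delta_rot":[0,0,-2],"fingers":0.34}])

```text
clock: 15.72
eef_pos: [531.6, 46.4, 140.2]
eef_rot: [3.141, 0.0, 2.067]
wrist_force: [3.2, 3.1, 3.5]
finger_gap: 31.6
```

```bash
python3 k.py
```

```text
clk 15.72 tcpang 0.187 r 95.6 yawerr 1.0deg z 40.2 gap 31.6 Ft -4.3 Fr 1.3 Fz 3.5
knobtop z 75.5 n 1490 ang 0.155 r 95.6
```

Emit:
send_rows(plan=[{"travel":[-0.1,-3.3,0],"delta_rot":[0,0,-2],"fingers":0.34},{"travel":[-0.1,-3.3,0],"delta_rot":[0,0,-2],"fingers":0.34},{"travel":[-0.1,-3.3,0],"delta_rot":[0,0,-2],"fingers":0.34},{"travel":[-0.1,-3.3,0],"delta_rot":[0,0,-2],"fingers":0.34}])

```text
clock: 16.27
eef_pos: [520.2, 39.1, 139.8]
eef_rot: [-3.142, -0.0, 2.206]
wrist_force: [2.7, 3.4, -0.4]
finger_gap: 31.0
```

```bash
python3 k.py
```

```text
clk 16.27 tcpang 0.329 r 95.3 yawerr 0.8deg z 39.8 gap 31.0 Ft -4.1 Fr 1.1 Fz -0.4
knobtop z 75.5 n 1497 ang 0.297 r 95.6
```

Emit:
send_rows(plan=[{"travel":[-0.1,-3.3,0],"delta_rot":[0,0,-2],"fingers":0.34},{"travel":[-0.1,-3.3,0],"delta_rot":[0,0,-2],"fingers":0.34},{"travel":[-0.1,-3.3,0],"delta_rot":[0,0,-2],"fingers":0.34},{"travel":[-0.1,-3.3,0],"delta_rot":[0,0,-2],"fingers":0.34}])

```text
clock: 16.82
eef_pos: [510.3, 30.6, 139.8]
eef_rot: [3.142, -0.001, 2.345]
wrist_force: [1.6, 4.8, 0.9]
finger_gap: 31.0
```

```bash
python3 k.py
```

```text
clk 16.82 tcpang 0.467 r 95.1 yawerr 0.9deg z 39.8 gap 31.0 Ft -4.4 Fr 2.4 Fz 0.9
knobtop z 75.6 n 1499 ang 0.434 r 95.9
```

Emit:
send_rows(plan=[{"travel":[-0.1,-3.3,0],"delta_rot":[0,0,-2],"fingers":0.34},{"travel":[-0.1,-3.3,0],"delta_rot":[0,0,-2],"fingers":0.34},{"travel":[-0.1,-3.3,0],"delta_rot":[0,0,-2],"fingers":0.34},{"travel":[-0.1,-3.3,0],"delta_rot":[0,0,-2],"fingers":0.34}])

```text
clock: 17.38
eef_pos: [501.5, 20.6, 139.6]
eef_rot: [-3.141, -0.001, 2.484]
wrist_force: [1.1, 3.3, -0.6]
finger_gap: 31.1
```

```bash
python3 k.py
```

```text
clk 17.38 tcpang 0.606 r 94.8 yawerr 0.9deg z 39.6 gap 31.1 Ft -3.3 Fr 1.2 Fz -0.6
knobtop z 75.5 n 1505 ang 0.575 r 95.9
```

Emit:
send_rows(plan=[{"travel":[0.1,-3.3,-0.2],"delta_rot":[0,0,-2],"fingers":0.34},{"travel":[0.1,-3.3,-0.2],"delta_rot":[0,0,-2],"fingers":0.34},{"travel":[0,-3.3,-0.2],"delta_rot":[0,0,-2],"fingers":0.34},{"travel":[0,-3.3,-0.2],"delta_rot":[0,0,-2],"fingers":0.34}])

```text
clock: 17.92
eef_pos: [494.0, 9.7, 140.3]
eef_rot: [-3.141, -0.001, 2.623]
wrist_force: [1.9, 3.2, -2.1]
finger_gap: 30.9
```

```bash
python3 k.py
```

```text
clk 17.93 tcpang 0.747 r 94.8 yawerr 0.8deg z 40.3 gap 30.9 Ft -3.8 Fr -0.1 Fz -2.1
knobtop z 75.7 n 1505 ang 0.713 r 96.0
```

Emit:
send_rows(plan=[{"travel":[0,-3.3,0],"delta_rot":[0,0,-2],"fingers":0.34},{"travel":[0,-3.3,0],"delta_rot":[0,0,-2],"fingers":0.34},{"travel":[0,-3.3,0],"delta_rot":[0,0,-2],"fingers":0.34},{"travel":[0,-3.3,0],"delta_rot":[0,0,-2],"fingers":0.34}])

```text
clock: 18.48
eef_pos: [488.2, -1.9, 140.5]
eef_rot: [3.141, -0.0, 2.762]
wrist_force: [2.7, 3.4, -1.3]
finger_gap: 30.9
```

```bash
python3 k.py
```

```text
clk 18.48 tcpang 0.883 r 94.7 yawerr 1.0deg z 40.5 gap 30.9 Ft -4.1 Fr -1.3 Fz -1.3
knobtop z 75.7 n 1509 ang 0.847 r 96.1
```

Emit:
send_rows(plan=[{"travel":[0.1,-3.3,0],"delta_rot":[0,0,-2],"fingers":0.34},{"travel":[0,-3.3,0],"delta_rot":[0,0,-2],"fingers":0.34},{"travel":[0.1,-3.3,0],"delta_rot":[0,0,-2],"fingers":0.34},{"travel":[0,-3.3,0],"delta_rot":[0,0,-2],"fingers":0.34}])

```text
clock: 19.02
eef_pos: [484.4, -13.7, 141.4]
eef_rot: [3.14, 0.001, 2.902]
wrist_force: [3.7, 10.3, 7.7]
finger_gap: 31.3
```

```bash
python3 k.py
```

```text
clk 19.02 tcpang 1.015 r 94.5 yawerr 1.4deg z 41.4 gap 31.3 Ft -10.9 Fr -0.9 Fz 7.7
knobtop z 76.9 n 1513 ang 0.977 r 96.0
```

Emit:
send_rows(plan=[{"travel":[0.1,-3.3,0],"delta_rot":[0,0,-2],"fingers":0.34},{"travel":[0.1,-3.3,0],"delta_rot":[0,0,-2],"fingers":0.34},{"travel":[0.1,-3.3,0],"delta_rot":[0,0,-2],"fingers":0.34},{"travel":[0.1,-3.3,0],"delta_rot":[0,0,-2],"fingers":0.34}])

```text
clock: 19.58
eef_pos: [481.6, -26.3, 141.5]
eef_rot: [3.139, 0.002, 3.041]
wrist_force: [2.8, 15.3, 8.8]
finger_gap: 31.2
```

```bash
python3 k.py
```

```text
clk 19.57 tcpang 1.152 r 94.8 yawerr 1.6deg z 41.5 gap 31.2 Ft -15.6 Fr -0.8 Fz 8.8
knobtop z 78.3 n 1529 ang 1.109 r 96.1
```

The ramp began at about 0.9. Friction on the finger holds the knob down (Fz +9, Ft 16), so I'll let the tool rise along with the knob.

Emit:
send_rows(plan=[{"travel":[0,0,-1.2],"delta_rot":[0,0,0],"fingers":0.34},{"travel":[0.1,-3.0,-0.9],"delta_rot":[0,0,-1.8],"fingers":0.34},{"travel":[0.1,-3.0,-0.8],"delta_rot":[0,0,-1.8],"fingers":0.34}])

```text
clock: 20.0
eef_pos: [480.5, -32.8, 143.4]
eef_rot: [3.141, 0.0, 3.104]
wrist_force: [3.2, 6.7, -3.8]
finger_gap: 30.8
```

```bash
python3 k.py
```

```text
clk 20.00 tcpang 1.220 r 95.3 yawerr 1.3deg z 43.4 gap 30.8 Ft -6.9 Fr -2.8 Fz -3.8
knobtop z 80.3 n 1527 ang 1.177 r 96.2
```

Emit:
send_rows(plan=[{"travel":[0,-3.0,-0.6],"delta_rot":[0,0,-1.8],"fingers":0.34},{"travel":[0,-3.0,-0.6],"delta_rot":[0,0,-1.8],"fingers":0.34},{"travel":[0,-3.0,-0.6],"delta_rot":[0,0,-1.8],"fingers":0.34}])

```text
clock: 20.42
eef_pos: [480.1, -41.8, 145.0]
eef_rot: [3.141, -0.001, -3.085]
wrist_force: [2.6, 5.7, -3.4]
finger_gap: 30.8
```

```bash
python3 k.py
```

```text
clk 20.43 tcpang 1.314 r 95.6 yawerr 1.3deg z 45.0 gap 30.8 Ft -5.6 Fr -2.8 Fz -3.4
knobtop z 81.8 n 1526 ang 1.268 r 96.0
```

Emit:
send_rows(plan=[{"travel":[0,-3.0,-0.5],"delta_rot":[0,0,-1.8],"fingers":0.34},{"travel":[0,-3.0,-0.2],"delta_rot":[0,0,-1.8],"fingers":0.34}])

```text
clock: 20.72
eef_pos: [480.4, -48.3, 145.9]
eef_rot: [3.141, -0.001, -3.02]
wrist_force: [-0.5, 3.1, -2.4]
finger_gap: 30.6
```

```bash
python3 k.py
```

```text
clk 20.73 tcpang 1.383 r 95.7 yawerr 1.0deg z 45.9 gap 30.6 Ft -3.2 Fr 0.2 Fz -2.4
knobtop z 82.5 n 1532 ang 1.339 r 96.0
```

On the crest (rise 7 mm) at 1.34. The drop should come at about 1.5, so I'll use small steps.

Emit:
send_rows(plan=[{"travel":[0,-2.5,0.3],"delta_rot":[0,0,-1.5],"fingers":0.34},{"travel":[0,-2.5,0.3],"delta_rot":[0,0,-1.5],"fingers":0.34},{"travel":[0,-2.5,0.3],"delta_rot":[0,0,-1.5],"fingers":0.34}])

```text
clock: 21.15
eef_pos: [481.9, -56.2, 145.2]
eef_rot: [-3.141, 0.0, -2.941]
wrist_force: [0.6, 0.3, -0.6]
finger_gap: 31.4
```

```bash
python3 k.py
```

```text
clk 21.15 tcpang 1.466 r 95.4 yawerr 0.8deg z 45.2 gap 31.4 Ft -0.2 Fr -0.6 Fz -0.6
knobtop z 80.4 n 1404 ang 1.428 r 96.0
```

Emit:
send_rows(plan=[{"travel":[0,-1.7,0.3],"delta_rot":[0,0,-1],"fingers":0.34},{"travel":[0,-1.7,0.3],"delta_rot":[0,0,-1],"fingers":0.34}])

```text
clock: 21.45
eef_pos: [482.5, -59.2, 144.5]
eef_rot: [-3.141, 0.0, -2.907]
wrist_force: [-0.8, 0.2, -0.1]
finger_gap: 30.7
```

```bash
python3 k.py
```

```text
clk 21.45 tcpang 1.499 r 95.4 yawerr 0.9deg z 44.5 gap 30.7 Ft -0.4 Fr 0.7 Fz -0.1
knobtop z 71.5 n 1232 ang 1.464 r 96.1
```

Knob top 71.5: it dropped 11 mm and is now 4 mm below its starting height, as expected for the notch. I'll take the knob's real position and a picture before letting go.

```bash
cat > m.py <<'E'
from h import *
import sys
st=manip.read_state();PV=np.array([-95,-46])
for n in sys.argv[2:]:
    c=camera(n);u=np.apply_along_axis(U,2,cloud(c,st))
    k=(u[...,2]>66)&(u[...,2]<75.5)&(np.hypot(u[...,0]+189,u[...,1]+35)<24)
    p=u[k][:,:2]
    if len(p)>10:
        (cx,cy),rr=cv2.minEnclosingCircle(p.astype(np.float32));m=np.array([cx,cy])-PV
        print(n,len(p),'knob',cx,cy,'R',rr,'ang',np.arctan2(-m[0],m[1]),'r',np.hypot(*m),'ztop',np.median(u[k][:,2]))
    k=(abs(u[...,0]-14)<30)&(abs(u[...,1]+20)<30)&(u[...,2]>44)&(u[...,2]<53)
    if k.sum()>10:print(n,'tab',np.percentile(u[k],[2,50,98],axis=0).tolist())
    save(c,n+sys.argv[1])
E
python3 m.py 3.png wrist scene
```

```text
wrist 1819 knob -193.27850341796875 -34.68121337890625 R 22.20469856262207 ang 1.4561310061904387 r 98.92815152750781 ztop 71.5
scene 87 knob -183.89999389648438 -36.20000076293945 R 22.556915283203125 ang 1.4610034106423258 r 89.4385202239021 ztop 72.3
scene tab [[-10.6, -29.202, 44.5], [15.9, -24.35, 49.7], [38.540000000000006, -15.266, 52.534]]
```

View pics/wrist3.png

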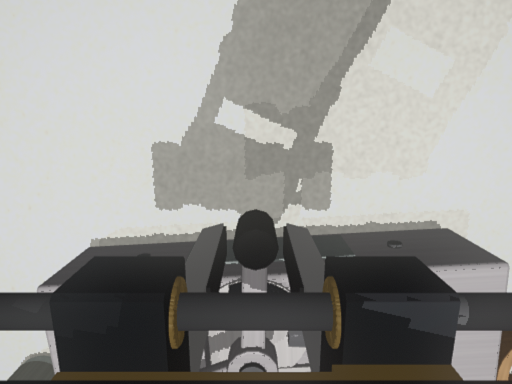

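View 6 (wrist) shows the knob at (256,240), centred and untouched between the fingers, so the handle is at about 1.5 and down in the notch. Letting go: open, rise straight up, then move back.

Emit:
send_rows(plan=[{"travel":[0,0,0],"delta_rot":[0,0,0],"fingers":0.1},{"travel":[0,0,0],"delta_rot":[0,0,0],"fingers":0.1},{"travel":[0,0,-10],"delta_rot":[0,0,0],"fingers":0.1},{"travel":[0,0,-20],"delta_rot":[0,0,0],"fingers":0.1},{"travel":[0,0,-25],"delta_rot":[0,0,0],"fingers":0.1},{"travel":[0,0,-25],"delta_rot":[0,0,0],"fingers":0.1},{"travel":[-20,0,-20],"delta_rot":[0,0,0],"fingers":0.1},{"travel":[0,0,0],"delta_rot":[0,0,0],"fingers":0.1},{"travel":[0,0,0],"delta_rot":[0,0,0],"fingers":0.1}])

```text
clock: 22.72
eef_pos: [501.2, -54.4, 243.7]
eef_rot: [3.141, -0.001, -2.908]
wrist_force: [-0.1, -0.2, -0.2]
finger_gap: 42.1
```

```bash
python3 m.py 4.png wrist scene top; python3 - <<'E'
from h import *
print(manip.read_state()['clock'],manip.read_state()['wrist_force'])
for n in ('scene','top'):
    c=camera(n)
    for t in ('jar','tape_roll','puck'): print(n,t,[tw(c,r['at']).round(0).tolist() for r in tip_of(t,n)][:1])
a=cv2.imread('pics/wrist4.png');b=cv2.imread('pics/scene4.png')[100:320,130:423]
cv2.imwrite('pics/d.png',np.hstack([cv2.resize(a,(400,300)),cv2.resize(b,(400,300))]))
E
```

```text
wrist 701 knob -189.9532012939453 -38.429779052734375 R 12.047607421875 ang 1.4912387927086475 r 95.25449428325635 ztop 71.4
wrist tab [[-10.7, -26.432, 44.636], [-3.7, -19.8, 48.5], [5.2959999999999985, -13.0, 50.0]]
scene 71 knob -190.95767211914062 -42.134613037109375 R 13.134828567504883 ang 1.5305358850896975 r 96.03549372444223 ztop 72.5
scene tab [[-9.948, -29.712, 44.92], [14.9, -23.7, 49.5], [38.324, -15.687999999999999, 52.412]]
top tab [[-8.65, -26.52, 46.190000000000005], [15.25, -19.55, 50.0], [38.13, -13.1, 52.6]]
22.875 [-0.00553052  0.71441803 -0.39440566]
scene jar [[760.0, -241.0, -0.0]]
scene tape_roll [[591.0, 264.0, -0.0]]
scene puck [[716.0, 148.0, 102.0]]
top jar [[758.0, -240.0, 0.0]]
top tape_roll [[592.0, 266.0, -3.0]]
top puck [[720.0, 149.0, 104.0]]
```

View pics/d.png

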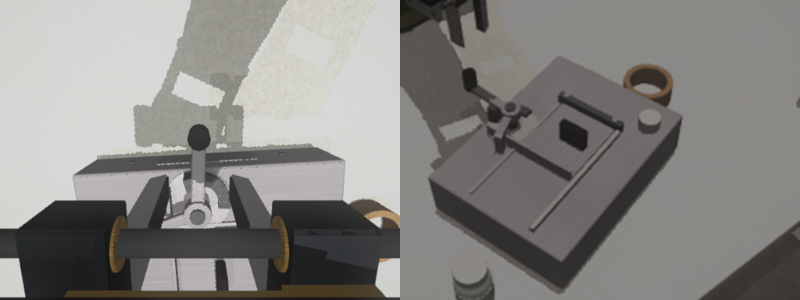

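View 7: the knob points to the front and sits low, the tab is home with the tongue in behind the ear, the bystanders are in place and the gripper is clear.

```bash
python3 -c "
from cell import manip
print(manip.sign_off())"
```

```text
the job is handed in; nothing more can be done
None
```

The hatch is shut and latched, and I handed the job in at about 23 s of the 72 s allowed.

**Hatch:** I gripped the tab lightly and slid the plate about 82 mm until it stopped moving, with about 11 N of force at the stop. After letting go, the wrist and top cameras put the tab at unit y about -19.7 mm (home is -20). The scene camera read -23.7, but from its angle it sees mostly one side of the tab.

**Handle:** I pushed the knob around from about -0.11 rad with one finger, without gripping it. It rose 7 mm onto the crest, then dropped 11 mm into the notch. Its top ended 4 mm below where it started, at about 1.49 rad by the wrist camera (scene camera 1.53). I stopped at the drop and never pushed it against the wall.

**Clear of everything:** The gripper ended above the unit with the wrist force near zero. The jar, tape roll and puck read within about 5 mm of their first positions, roughly the networks' error.

**What went wrong or disagreed:**
- **Fingertip height:** The real fingertips sit about 35 mm higher than the reported TCP and `tip_reach` imply. My first grip therefore closed in the air above the tab. I corrected this from camera measurements, and nothing was disturbed.
- **Push on the ramp:** The sideways push briefly reached about 16 N, above the stated 3 to 10 N, because finger friction was holding the knob down. Once I let the tool rise with the knob it fell to 6–7 N.

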